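# Check the light power at the microscope stage

## Robot

A 7-joint arm with a two-finger parallel gripper is mounted at the origin on the work surface. World frame = base frame: x ahead of the robot, y to its left, z up, the work surface at z = 0. Lengths are in m, angles in rad, forces in N, time in s.
With the tool pointing down it reaches from about 0.425 to 0.825 m from the base axis. Payload 3.6 kg.
Tool frame: the origin (TCP) lies midway between the tips of the shut fingers; the grasp point (between the pads) lies 19 mm behind it; z points along the fingers, y is the line along which they close (so a half turn about z gives the same grasp; the last joint's range is limited). The gripper opens to 85 mm and grips with 20 to 120 N. Pads are 22 mm wide; open, the fingers measure 114 mm over their backs; the gripper's body (76 mm by 85 mm) begins 54 mm behind the grasp point. The pads swing forward as they close: fully open they stand 13 mm farther back than shut.
Start: joints at [1.232, 0.615, -0.013, 1.423, 0.008, 1.103, -0.04], TCP at [0.2, -0.618, 0.231] pointing down, gripper open.
Joint ranges: [-3.12, 3.12], [-0.3, 2.06], [-1.34, 1.32], [0.26, 2.42], [-1.36, 4.5], [0.01, 1.98], [-2.84, 2.84]. Speed limits (rad/s): [2.79, 2.79, 3.14, 3.14, 3.14, 3.14, 3.14].

## Interface

Orientations are given as a unit quaternion [w, x, y, z].
In Python, from rig import * gives the robot as it stands.
- The arm moves only by the tool move_arm, never from a script. Its argument "deltas" is a list of rows, each an object of numbers: "dx", "dy", "dz": the shift along the tool's x, y, z in m; "turn": the turn about the tool's z in rad. A call has 1 to 20 rows; each row is the pose to reach, as a shift and turn from the pose commanded when the call began, along the tool's axes at that moment; what a row does not reach only later rows make up. A row lasts 1/10 s, in which the tool goes at most 50 mm and 8.59 degrees, less where a joint would pass 70% of its speed; a pose out of reach is approached as far as the arm can. A call with a gripper value outside its range is refused whole. "fingers" is the closure, from -1 (fully open) to 1 (shut), so that 0 is half open, set as the call begins (left out, the last holds). The fingers move at their own pace and stop on an object; the grip force is fixed at half the most. Time passes only in rows, so rows that repeat a pose let the fingers close. It gives the time, the measured TCP pose, the force, the opening and the grip force at its end, in the units of the state.
- state(): the state, without advancing time (a new reading comes with each control period).
- snapshot(name): name is "side" or "top"; returns (picture, depth): 480x640x3 uint8, red, green, blue; 480x640 float32, m along the optical axis (not along the pixel's ray), 0 where there is no reading.
- camera_params(name): a dict with "K" (3x3 intrinsics, pixels), "k1" (the pictures are not rectified: a ray, as slopes to the right and down, at radius r is drawn at 1 + k1 r^2 times it, then the intrinsics apply), "extrinsics" (4x4, takes a point from camera to world coordinates). Camera axes: x right, y up, looking along -z (the intrinsics and any distortion apply to the point x, -y, -z); pixel columns grow to the right and rows downward; lengths in m; the calibration is good to about 2 mm. A picture is of the moment at which its call begins. camera_params takes no time and is no camera call.
- close_job(): hands the job in; it is judged then, once.
The state is a dict: "time": time; "joint_pos": joint angles; "joint_velocities": joint speeds; "joint_torque": joint torques, N m; "tcp_pos": TCP position; "ee_rot": TCP orientation; "force": force on the tool from outside, world axes, zero at the start; "torque": the same for the moment, N m; "grip_width": finger opening in m; "grasp_force": force on a finger pad.
Only numpy, scipy, OpenCV 4.12 (cv2) and the standard library are available. Lean on these libraries where they do the work, as an engineer would, in place of code of your own. Each camera call takes 0.05 s, during which the arm holds its last target. There are 200 camera calls.

## Task

Read the light power at the stage of the inverted microscope: first slide the steel imaging chamber that sits over the stage opening sideways onto the yellow parking mark, flat on the stage without lifting it, and let go of it. Then draw the power-meter wand out of its sloping cradle, turn it level with its sensor face down and hold the sensor centred over the opening, a centimetre or two above the stage and touching nothing. Finish while still holding it there; never knock the wand on the microscope, and leave the spare chamber and the other things around where they are.

Things in the scene. Friction and masses are not known exactly. Their poses are not given: they have to be found in the camera images.
- microscope: inverted microscope, fixed, cream. Origin on the table straight below the stage opening; x axis towards its eyepieces (away from the robot at yaw 0), z up. Flat stage 180 mm above the table, 310 mm along y by 200 mm along x, centred on the opening. Beyond 155 mm from the opening on the eyepiece side, column and eyepieces (130 mm wide) rise to 100 mm above the stage
- opening (a point): centre of the round opening in the stage, 30 mm across, at the height of the stage's upper surface (180 mm above the table); the front lens of the objective is seen 8 mm below it. Axes as the microscope's
- park_mark: yellow round parking mark, a flat disc 66 mm across (under 1 mm thick) on the stage, to the left or to the right of the opening, about 95 mm from it. Origin at its centre on the stage surface
- chamber_center (a point): imaging chamber in use: steel disc 50 mm across and 20 mm tall, 140 g or so, with a green glass window 32 mm across in its lid; it stands loose on the stage over the opening. The point is its centre, half-way up (10 mm above the stage); z up
- spare_chamber_center (a point): spare imaging chamber: the same steel disc, 50 mm across and 20 mm tall, but with a black cap; it stands on the stage on the other side of the opening from the parking mark, about 95 mm from it. Centre, half-way up. Leave it alone
- cradle: cradle of the wand, fixed, left or right of the microscope: dark base plate 130 by 90 mm, 12 mm thick, carrying a black pocket whose axis slopes at 50 degrees above level, rising towards the cradle's +x (away from the robot at yaw 0), in its x-z plane. Origin on the table; the plate reaches from 55 mm behind it to 75 mm ahead along x
- cradle_mouth (a point): mouth of the pocket, on its lower wall. The pocket is 50 mm deep, 29 by 11.5 mm inside, 37 mm wide outside; a back rest 18 mm wide runs on 70 mm under the wand. At the start the wand stands 50 mm deep in it, sensor end down, x axis rising at 50 degrees, display facing up and towards the cradle's -x; its weight alone holds it, and it slides out along its own x axis
- wand_grip (a point): grip point of the power-meter wand (about 90 g): on the white handle (30 mm wide, 18 mm thick, 112 mm long) at mid width and thickness, near the balance point, 105 mm from the sensor end, 67 mm from the handle's end. Axes: x along the wand from sensor end to handle's end, y across its width, z out of its upper face (green display)
- wand_sensor (a point): centre of the sensor (black, 20 mm across, brass rim) in the wand's lower face: 89 mm from the grip point along the wand's -x and 9 mm below it. Axes as the wand's; it looks along -z: straight down when the wand is level, z up. It is in the aluminium paddle (26 mm wide, 10 mm thick, 60 mm long) in front of the handle; lower faces flush; the paddle's end is 16 mm farther on
- objective_stand: black block 60 by 130 mm, 22 mm high, fixed on the other side of the microscope from the cradle, with two steel objectives standing in it. Origin under its centre, y along its length
- objective0: steel objective with a red band, 33 mm across, standing in the block up to 66 mm above the table. Origin at its lower end. Leave alone
- objective1: the same with a blue band. Leave alone
- oil_bottle: small amber bottle with a black cap, 32 mm across, 72 mm high, on the table. Origin under its centre. Leave alone
- slide_box: closed blue slide box, 80 by 98 mm, 34 mm high, on the table. Origin under its centre. Leave alone
Things that resemble listed ones, but are neither listed nor needed, are in the scene too. Leave any orange look-alike of the part that bears chamber_center alone. Leave any brown look-alike of the objective_stand alone.

How it is judged:
On the way, in this order (a step that is already met when the one before it is completed fails the run):
1. the chamber in use stands flat on the yellow mark (centres within 9 mm) and is let go (horizontal distance between chamber_center and park_mark below 0.009 m and height (world z) of chamber_center between 0.187 and 0.194 m and contact force between the fingers and chamber below 0.05 N and linear speed of chamber below 0.02 m/s), for 0.3 s.
2. the wand is drawn clear of its cradle and raised in the fingers (distance between wand_sensor and cradle_mouth above 0.05 m and height (world z) of wand_sensor above 0.1 m and contact force between the fingers and wand above 0.5 N and contact force between wand and cradle below 0.1 N), for 0.2 s.
At the end, for the whole second after the job is handed in: Held still by the fingers alone, wand level within 10 degrees, sensor down, its centre within 10 mm of the opening's seen from above and 4 to 35 mm above the stage; chamber flat on the stage, centre within 9 mm of the yellow mark's (horizontal distance between wand_sensor and opening below 0.01 m and z of wand_sensor in the frame of opening between 0.004 and 0.035 m and angle between wand_grip's own z axis and vertical below 0.17 rad and contact force between the fingers and wand above 0.5 N and linear speed of wand below 0.03 m/s and contact force between wand and microscope below 0.1 N and contact force between wand and cradle below 0.1 N and contact force between wand and chamber below 0.1 N and contact force between wand and spare_chamber below 0.1 N and contact force between wand and objective_stand below 0.1 N and contact force between wand and objective0 below 0.1 N and contact force between wand and objective1 below 0.1 N and contact force between wand and oil_bottle below 0.1 N and contact force between wand and slide_box below 0.1 N and horizontal distance between chamber_center and park_mark below 0.009 m and height (world z) of chamber_center between 0.187 and 0.194 m and linear speed of chamber below 0.02 m/s); the arm keeps its last pose, push and grip.
It fails at once if the chamber is lifted more than 6 mm off the stage, or tipped more than 15 degrees (height (world z) of chamber_center above 0.196 m or angle between chamber_center's own z axis and vertical above 0.26 rad).
It fails at once if the wand is knocked against the microscope (more than 3 N) (contact force between wand and microscope above 3 N).
It fails at once if the spare chamber, an objective, the oil bottle or the slide box is moved more than 12 mm or knocked over (distance of any of spare_chamber_center, objective0, objective1, oil_bottle, slide_box from where it was at the start of the episode above 0.012 m or angle between any of objective0, objective1, oil_bottle, slide_box's own z axis and vertical above 0.3 rad).
It also fails if it takes over 54 s, if anything falls off the work surface, if the arm or the gripper's body presses on something with over 40 N, if the wrist force passes 120 N, or if a joint passes its speed limit or range.

## Working session

There is one attempt and no reset: what is moved stays moved. The work goes in short steps, Python scripts to look and compute and a tool call to move; the robot and the scene stay as the last step left them, time stands still between calls to the robot, and variables do not carry over. Pictures are saved under pics/ and viewed, at most 11 in all, crops included, and the job is handed in when it is done.

Besides the shell and the picture viewer there is one more tool, called after "Emit:" in YAML: its name, and indented under it one key for each argument. move_arm: Moves the arm, as the interface text tells. Its arguments: {"type":"object","properties":{"deltas":{"type":"array"},"fingers":{"type":"number"}},"required":["deltas"]}

```bash
mkdir -p pics
cat > h.py <<'E'
from rig import *
import numpy as np, cv2
def shot(n):
    p,d=snapshot(n); return p,d
def pts(n,d):
    c=camera_params(n);K=np.array(c["K"]);T=np.array(c["extrinsics"]);k=c["k1"]
    v,u=np.mgrid[0:480,0:640].astype(float)
    s=rays(n,u,v)
    P=np.stack([s[...,0]*d,-s[...,1]*d,-d],-1)
    return P@T[:3,:3].T+T[:3,3]
def rays(n,u,v):
    c=camera_params(n);K=np.array(c["K"])
    x=(np.asarray(u,float)-K[0,2])/K[0,0];y=(np.asarray(v,float)-K[1,2])/K[1,1]
    a,b=x.copy(),y.copy()
    for _ in range(10):
        f=1+c["k1"]*(a*a+b*b);a,b=x/f,y/f
    return np.stack([a,b],-1)
def onplane(n,u,v,z):
    s=rays(n,u,v);T=np.array(camera_params(n)["extrinsics"])
    D=np.array([s[...,0],-s[...,1],-1.])@T[:3,:3].T;o=T[:3,3]
    return o+D*(z-o[2])/D[2]
E
python3 - <<'E'
from h import *
for n in("top","side"):
    p,d=shot(n);cv2.imwrite(f"pics/{n}0.png",p[...,::-1]);np.savez(f"{n}0",p=p,d=d)
    c=camera_params(n);print(n,c["K"],c["k1"],np.round(c["extrinsics"],3))
print(state())
E
```

```text
top [[500.88438624   0.         313.10322615]
 [  0.         500.88438624 248.57792496]
 [  0.           0.           1.        ]] -0.12389045473048418 [[-0.016  0.997 -0.08   0.446]
 [-1.    -0.016  0.003  0.003]
 [ 0.002  0.081  0.997  1.219]
 [ 0.     0.     0.     1.   ]]
side [[463.47124889   0.         327.43419048]
 [  0.         463.47124889 239.10735007]
 [  0.           0.           1.        ]] 0.0384790226571308 [[-0.993 -0.06   0.103  0.624]
 [ 0.117 -0.633  0.765  0.66 ]
 [ 0.019  0.772  0.636  0.684]
 [ 0.     0.     0.     1.   ]]
{'time': 0.1, 'joint_pos': array([ 1.2314968 ,  0.6158521 , -0.01262508,  1.42476581,  0.00807433,
        1.10339264, -0.04037456]), 'joint_velocities': array([ 0.00020216, -0.00156852,  0.00066505, -0.00308533,  0.00100232,
        0.00328099,  0.00115275]), 'joint_torque': array([ 9.78294702e-04, -4.70382643e+01,  2.59987749e-01, -1.71571416e+01,
        1.00965812e-02,  5.88305527e-03, -6.09107815e-06]), 'tcp_pos': array([ 0.19982756, -0.61778834,  0.23022574]), 'ee_rot': array([-1.16967305e-03,  9.87787036e-01,  1.55805550e-01, -1.85732546e-04]), 'force': array([ 0.76346537,  0.40338284, -0.18609234]), 'torque': array([-0.03815705, -0.01598638, -0.00665947]), 'grasp_force': 0.0, 'grip_width': 0.08530121565692701}
```

View pics/top0.png

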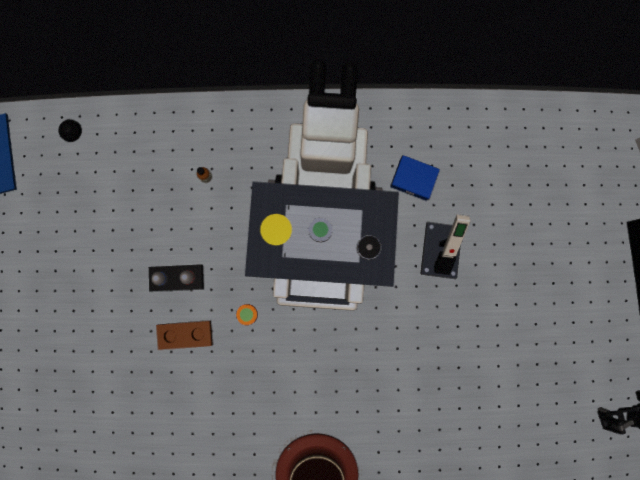

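View pics/side0.png

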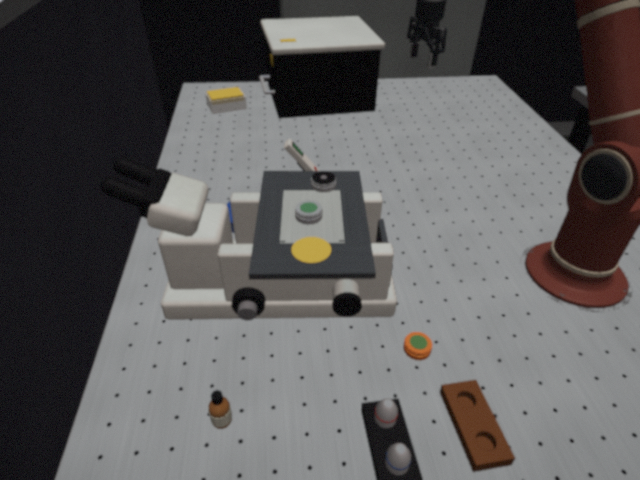

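The top view shows the steel/green chamber at (320,230), the yellow mark at (276,230), and the black-capped spare at (369,247). The wand is in its cradle, running from (447,262) to (462,218). The side view agrees, with the chamber at (308,210) and the mark at (311,250).

Candidates for the chamber are the steel disc with the green window on the stage (320,230), the spare with the black cap (369,247), and the orange look-alike on the table (247,314). I choose (320,230).

Run:
```python
from h import *
z=np.load("top0.npz");p,d=z["p"],z["d"];W=pts("top",d)
hsv=cv2.cvtColor(p,cv2.COLOR_RGB2HSV)
def blob(name,mask,box,zz):
    m=np.zeros((480,640),bool);u0,v0,u1,v1=box;m[v0:v1,u0:u1]=mask[v0:v1,u0:u1]
    n,l,s,c=cv2.connectedComponentsWithStats(m.astype(np.uint8))
    i=1+s[1:,4].argmax();q=l==i
    print(name,c[i].round(1),s[i],"depth pts med",np.median(W[q&(d>0)],0).round(4),"plane",onplane("top",*c[i],zz).round(4))
    return q
H,S,V=[hsv[...,i].astype(int) for i in range(3)]
blob("yellow",(abs(H-28)<8)&(S>150)&(V>100),(240,180,310,270),.18)
blob("green",(abs(H-65)<25)&(S>80),(300,210,340,250),.2)
blob("spare",(V<45)&(W[...,2]>.19),(345,225,395,270),.2)
dk=(V<90)&(abs(W[...,2]-.18)<.01)
q=(abs(W[...,2]-.18)<.012);q[:,:235]=0;q[:,410:]=0
n,l,s,c=cv2.connectedComponentsWithStats(q.astype(np.uint8));i=1+s[1:,4].argmax()
r=cv2.minAreaRect(np.argwhere(l==i)[:,::-1].astype(np.float32));b=cv2.boxPoints(r)
B=np.array([onplane("top",*x,.18) for x in b]);print("stage",B.round(4),B.mean(0).round(4))
disp=blob("display",(abs(H-65)<25)&(S>80),(430,200,490,300),.15)
plate=(W[...,2]<.03)&(W[...,2]>.004)
white=(W[...,2]>.04)&(V>150);wb=blob("white",white,(430,200,490,290),.1)
X=W[wb];e=X-X.mean(0);u,sv,vt=np.linalg.svd(e,full_matrices=False);print("axis",vt.round(3),np.degrees(np.arcsin(abs(vt[0,2]))));t=e@vt[0];print(X.mean(0).round(4),X[t.argmin()],X[t.argmax()])
blk=(V<100)&(W[...,2]<.03);m=np.zeros_like(blk);m[215:285,415:470]=blk[215:285,415:470]|((V<120)[215:285,415:470])
n,l,s,c=cv2.connectedComponentsWithStats(cv2.morphologyEx(m.astype(np.uint8),cv2.MORPH_CLOSE,np.ones((5,5))));i=1+s[1:,4].argmax()
r=cv2.minAreaRect(np.argwhere(l==i)[:,::-1].astype(np.float32));B=np.array([onplane("top",*x,.012) for x in cv2.boxPoints(r)]);print("plate",B.round(4),r)
a=cv2.resize(p[170:300,235:395],None,fx=3,fy=3,interpolation=2);b=cv2.resize(p[200:290,410:490],None,fx=4.33,fy=4.33,interpolation=2)
h=390;b=cv2.resize(b,(320,h));cv2.imwrite("pics/crop.png",np.hstack([a[:h],b])[...,::-1])
```

```text
yellow [275.2 229. ] [260 214  31  31 772] depth pts med [0.5723 0.0789 0.1813] plane [0.5724 0.0786 0.18  ]
green [319.9 228.9] [313 222  15  15 164] depth pts med [ 0.5685 -0.0145  0.2005] plane [ 0.5686 -0.0143  0.2   ]
spare [368.8 246.6] [358 236  22  22 341] depth pts med [ 0.5303 -0.1138  0.2001] plane [ 0.5308 -0.1137  0.2   ]
stage [[ 0.4386  0.1469  0.18  ]
 [ 0.7312  0.1226  0.18  ]
 [ 0.7012 -0.192   0.18  ]
 [ 0.4094 -0.1599  0.18  ]] [ 0.5701 -0.0206  0.18  ]
display [459.8 229.6] [454 224  12  12  95] depth pts med [ 0.5691 -0.3185  0.1517] plane [ 0.5689 -0.3191  0.15  ]
white [453.3 245.4] [445 237  17  19 160] depth pts med [ 0.5384 -0.3141  0.1149] plane [ 0.5388 -0.3178  0.1   ]
axis [[-0.065  0.27   0.961]
 [ 0.85  -0.489  0.195]
 [-0.522 -0.83   0.198]] 73.85191102233811
[ 0.5369 -0.3119  0.1203] [ 0.51974277 -0.3210617   0.0912199 ] [0.44619796 0.00317403 1.21868697]
plate [[ 0.622  -0.2507  0.012 ]
 [ 0.6205 -0.3856  0.012 ]
 [ 0.4511 -0.3786  0.012 ]
 [ 0.4538 -0.2452  0.012 ]] ((442.0, 249.5), (69.0, 54.0), 90.0)
```

View pics/crop.png

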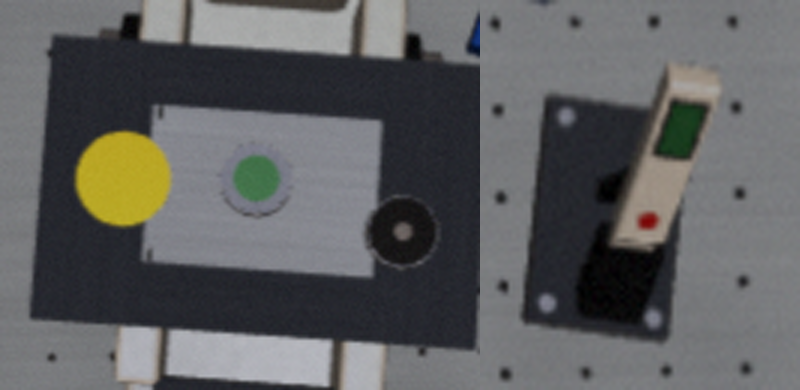

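The crop confirms the choice. The chamber with the steel rim and green window is at crop (256,178), the mark at (123,178), and the spare with the black cap at (402,231). The wand handle has its display at crop (680,130) and rises away from the robot.

The tool can only turn about its vertical z. So I'll grip the wand across its width, draw it out, and level it by pivoting it in the pads against the top of the fixed back rest.

Emit:
move_arm:
  deltas:
    - {"dx": 0.02,"dy": -0.02,"dz": -0.03}
    - {"dx": 0.05,"dy": -0.04,"dz": -0.05,"turn": 0.1}
    - {"dx": 0.536,"dy": -0.461,"dz": -0.05,"turn": 0.351}
    - {"dx": 0.536,"dy": -0.461,"dz": -0.05,"turn": 0.351}
    - {"dx": 0.536,"dy": -0.461,"dz": -0.05,"turn": 0.351}
    - {"dx": 0.536,"dy": -0.461,"dz": -0.05,"turn": 0.351}
    - {"dx": 0.536,"dy": -0.461,"dz": -0.05,"turn": 0.351}
    - {"dx": 0.536,"dy": -0.461,"dz": -0.05,"turn": 0.351}
    - {"dx": 0.536,"dy": -0.461,"dz": -0.05,"turn": 0.351}
    - {"dx": 0.536,"dy": -0.461,"dz": -0.05,"turn": 0.351}
    - {"dx": 0.536,"dy": -0.461,"dz": -0.05,"turn": 0.351}
    - {"dx": 0.536,"dy": -0.461,"dz": -0.05,"turn": 0.351}
    - {"dx": 0.536,"dy": -0.461,"dz": -0.05,"turn": 0.351}
    - {"dx": 0.536,"dy": -0.461,"dz": -0.05,"turn": 0.351}
    - {"dx": 0.536,"dy": -0.461,"dz": -0.05,"turn": 0.351}
    - {"dx": 0.536,"dy": -0.461,"dz": -0.05,"turn": 0.351}
    - {"dx": 0.536,"dy": -0.461,"dz": -0.05,"turn": 0.351}
    - {"dx": 0.536,"dy": -0.461,"dz": -0.05,"turn": 0.351}
    - {"dx": 0.536,"dy": -0.461,"dz": -0.05,"turn": 0.351}
    - {"dx": 0.536,"dy": -0.461,"dz": -0.05,"turn": 0.351}
  fingers: -1

```text
schema error: expected keys dx, dy, dz, turn
```

```bash
cat >> h.py <<'E'
from scipy.spatial.transform import Rotation as R
def delta(tgt,az=None):
    s=state();q=s["ee_rot"];M=R.from_quat([q[1],q[2],q[3],q[0]]).as_matrix()
    a=np.degrees(np.arctan2(M[1,0],M[0,0]))
    print("t",s["time"],"tcp",s["tcp_pos"].round(4),"x az",a.round(2),"width",s["grip_width"].round(4),"gf",round(s["grasp_force"],2),"F",s["force"].round(2),"j",s["joint_pos"].round(2))
    print("delta",(M.T@(np.array(tgt)-s["tcp_pos"])).round(4),"turn",None if az is None else np.radians(a-az).round(4))
E
python3 - <<'E'
from h import *
delta([.5685,-.0144,.184],-2.2)
p,d=shot("side");cv2.imwrite("pics/side1.png",cv2.resize(p[100:300,200:440],None,fx=3,fy=3)[...,::-1])
E
```

```text
Traceback (most recent call last):
  File "h.py", line 26, in delta
    print("t",s["time"],"tcp",s["tcp_pos"].round(4),"x az",a.round(2),"width",s["grip_width"].round(4),"gf",round(s["grasp_force"],2),"F",s["force"].round(2),"j",s["joint_pos"].round(2))
                                                                              ^^^^^^^^^^^^^^^^^^^^^
AttributeError: 'float' object has no attribute 'round'
```

All four keys are needed in every row.

Emit:
move_arm:
  deltas:
    - {"dx": 0.02,"dy": -0.02,"dz": -0.03,"turn": 0}
    - {"dx": 0.05,"dy": -0.04,"dz": -0.05,"turn": 0.1}
    - {"dx": 0.536,"dy": -0.461,"dz": -0.05,"turn": 0.351}
    - {"dx": 0.536,"dy": -0.461,"dz": -0.05,"turn": 0.351}
    - {"dx": 0.536,"dy": -0.461,"dz": -0.05,"turn": 0.351}
    - {"dx": 0.536,"dy": -0.461,"dz": -0.05,"turn": 0.351}
    - {"dx": 0.536,"dy": -0.461,"dz": -0.05,"turn": 0.351}
    - {"dx": 0.536,"dy": -0.461,"dz": -0.05,"turn": 0.351}
    - {"dx": 0.536,"dy": -0.461,"dz": -0.05,"turn": 0.351}
    - {"dx": 0.536,"dy": -0.461,"dz": -0.05,"turn": 0.351}
    - {"dx": 0.536,"dy": -0.461,"dz": -0.05,"turn": 0.351}
    - {"dx": 0.536,"dy": -0.461,"dz": -0.05,"turn": 0.351}
    - {"dx": 0.536,"dy": -0.461,"dz": -0.05,"turn": 0.351}
    - {"dx": 0.536,"dy": -0.461,"dz": -0.05,"turn": 0.351}
    - {"dx": 0.536,"dy": -0.461,"dz": -0.05,"turn": 0.351}
    - {"dx": 0.536,"dy": -0.461,"dz": -0.05,"turn": 0.351}
    - {"dx": 0.536,"dy": -0.461,"dz": -0.05,"turn": 0.351}
    - {"dx": 0.536,"dy": -0.461,"dz": -0.05,"turn": 0.351}
    - {"dx": 0.536,"dy": -0.461,"dz": -0.05,"turn": 0.351}
    - {"dx": 0.536,"dy": -0.461,"dz": -0.05,"turn": 0.351}
  fingers: -1

```text
time: 2.1
tcp_pos: [0.5677, -0.0164, 0.2815]
ee_rot: [0.0, 1.0, -0.02, -0.0]
force: [0.6, -0.5, -0.7]
grip_width: 0.0853
grasp_force: 0.0
```

```bash
sed -i 's/s\["grip_width"\].round(4)/round(s["grip_width"],4)/' h.py
python3 - <<'E'
from h import *
delta([.5685,-.0144,.184],-2.2)
p,d=shot("side");cv2.imwrite("pics/side1.png",cv2.resize(p[100:300,200:440],None,fx=3,fy=3)[...,::-1])
E
```

```text
t 2.1 tcp [ 0.5677 -0.0164  0.2815] x az -2.34 width 0.0853 gf 0.0 F [ 0.62 -0.49 -0.67] j [ 0.05  0.44 -0.09  1.59  0.04  1.11 -1.66]
delta [ 0.0007 -0.0021  0.0975] turn -0.0024
```

View pics/side1.png

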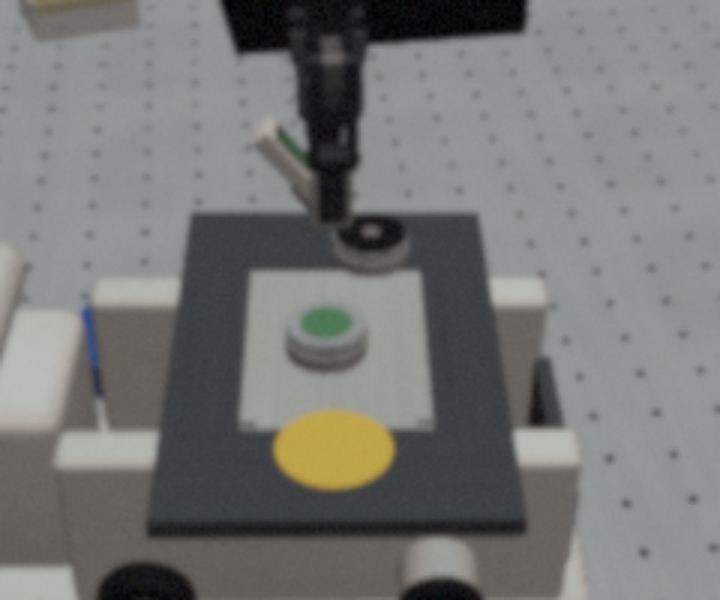

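The picture shows the open fingers in line above the chamber at (327,335). I'll descend, close and grip.

Emit:
move_arm:
  deltas:
    - {"dx": 0.001,"dy": -0.002,"dz": 0.03,"turn": 0}
    - {"dx": 0.001,"dy": -0.002,"dz": 0.06,"turn": 0}
    - {"dx": 0.001,"dy": -0.002,"dz": 0.085,"turn": 0}
    - {"dx": 0.001,"dy": -0.002,"dz": 0.096,"turn": 0}
    - {"dx": 0.001,"dy": -0.002,"dz": 0.101,"turn": 0}
    - {"dx": 0.001,"dy": -0.002,"dz": 0.101,"turn": 0}

```text
time: 2.75
tcp_pos: [0.5695, -0.0131, 0.1806]
ee_rot: [-0.0, 1.0, -0.019, 0.0]
force: [0.4, 0.4, 0.4]
grip_width: 0.0853
grasp_force: 0.0
```

Emit:
move_arm:
  deltas:
    - {"dx": 0,"dy": 0,"dz": 0,"turn": 0}
    - {"dx": 0,"dy": 0,"dz": 0,"turn": 0}
    - {"dx": 0,"dy": 0,"dz": 0,"turn": 0}
    - {"dx": 0,"dy": 0,"dz": 0,"turn": 0}
    - {"dx": 0,"dy": 0,"dz": 0,"turn": 0}
    - {"dx": 0,"dy": 0,"dz": 0,"turn": 0}
    - {"dx": 0,"dy": 0,"dz": 0,"turn": 0}
  fingers: 0

```text
time: 3.45
tcp_pos: [0.5702, -0.0131, 0.182]
ee_rot: [0.0, 1.0, -0.019, 0.002]
force: [0.3, -0.6, 6.3]
grip_width: 0.0477
grasp_force: 62.3
```

Emit:
move_arm:
  deltas:
    - {"dx": 0,"dy": -0.005,"dz": -0.001,"turn": 0}
    - {"dx": 0,"dy": -0.015,"dz": -0.001,"turn": 0}
    - {"dx": 0,"dy": -0.025,"dz": -0.001,"turn": 0}
    - {"dx": 0,"dy": -0.035,"dz": -0.001,"turn": 0}
    - {"dx": 0,"dy": -0.045,"dz": -0.001,"turn": 0}
    - {"dx": 0,"dy": -0.055,"dz": -0.001,"turn": 0}
    - {"dx": 0,"dy": -0.065,"dz": -0.001,"turn": 0}
    - {"dx": 0,"dy": -0.075,"dz": -0.001,"turn": 0}
    - {"dx": 0,"dy": -0.085,"dz": -0.001,"turn": 0}
    - {"dx": 0,"dy": -0.09,"dz": -0.001,"turn": 0}
    - {"dx": 0,"dy": -0.092,"dz": -0.001,"turn": 0}
    - {"dx": 0,"dy": -0.092,"dz": -0.001,"turn": 0}
    - {"dx": 0,"dy": -0.092,"dz": -0.001,"turn": 0}

```text
time: 4.75
tcp_pos: [0.5731, 0.0796, 0.182]
ee_rot: [0.0, 1.0, -0.019, 0.001]
force: [-0.7, -4.3, 5.6]
grip_width: 0.0481
grasp_force: 62.5
```

Run:
```python
from h import *
delta([.5724,.0787,.181],-2.2)
```

```text
t 4.75 tcp [0.5731 0.0796 0.182 ] x az -2.12 width 0.0481 gf 62.49 F [-0.68 -4.35  5.61] j [-0.12  0.56 -0.09  1.7   0.06  0.89 -1.84]
delta [-0.0006  0.0009  0.001 ] turn 0.0013
```

Emit:
move_arm:
  deltas:
    - {"dx": 0,"dy": 0,"dz": 0,"turn": 0}
    - {"dx": 0,"dy": 0,"dz": 0,"turn": 0}
    - {"dx": 0,"dy": 0,"dz": 0,"turn": 0}
    - {"dx": 0,"dy": 0,"dz": 0,"turn": 0}
    - {"dx": 0,"dy": 0,"dz": 0,"turn": 0}
    - {"dx": 0,"dy": 0,"dz": 0,"turn": 0}
    - {"dx": 0,"dy": 0,"dz": 0,"turn": 0}
    - {"dx": 0,"dy": 0,"dz": -0.02,"turn": 0}
    - {"dx": 0,"dy": 0,"dz": -0.05,"turn": 0}
    - {"dx": 0,"dy": 0,"dz": -0.09,"turn": 0}
    - {"dx": 0,"dy": 0,"dz": -0.12,"turn": 0}
    - {"dx": -0.03,"dy": 0.05,"dz": -0.13,"turn": 0}
    - {"dx": -0.04,"dy": 0.1,"dz": -0.13,"turn": 0}
    - {"dx": -0.05,"dy": 0.15,"dz": -0.13,"turn": 0}
    - {"dx": -0.05,"dy": 0.2,"dz": -0.13,"turn": 0}
    - {"dx": -0.06,"dy": 0.25,"dz": -0.13,"turn": 0}
    - {"dx": -0.06,"dy": 0.25,"dz": -0.13,"turn": 0}
  fingers: -1

```text
time: 6.45
tcp_pos: [0.5006, -0.1767, 0.3114]
ee_rot: [0.002, 1.0, -0.025, -0.001]
force: [-0.5, 0.2, -0.7]
grip_width: 0.0856
grasp_force: 0.0
```

Run:
```python
from h import *
p,d=shot("top");np.savez("top1",p=p,d=d);W=pts("top",d)
hsv=cv2.cvtColor(p,cv2.COLOR_RGB2HSV);H,S,V=[hsv[...,i].astype(int) for i in range(3)]
m=np.zeros((480,640),np.uint8);m[200:260,250:300]=((abs(H-65)<25)&(S>80))[200:260,250:300]
n,l,s,c=cv2.connectedComponentsWithStats(m);i=1+s[1:,4].argmax();print("chamber",s[i],onplane("top",*c[i],.2).round(4),np.median(W[l==i],0).round(4))
delta([0.5,-0.2,.3],-5)
# wand side view w/ depth
p2,d2=shot("side");np.savez("side1",p=p2,d=d2)
a=cv2.resize(p[195:285,255:375],None,fx=4,fy=4,interpolation=2);b=cv2.resize(p2[130:220,270:350],None,fx=4,fy=4,interpolation=2)
cv2.imwrite("pics/c2.png",np.hstack([a,b])[...,::-1])
```

```text
chamber [267 221  14  15 161] [0.5714 0.0802 0.2   ] [0.5716 0.0797 0.2008]
t 6.5 tcp [ 0.5011 -0.1753  0.3114] x az -2.81 width 0.0855 gf 0.0 F [-0.59 -0.1  -0.27] j [ 0.31  0.36 -0.02  1.64  0.01  1.14 -1.34]
delta [0.0001 0.0246 0.0114] turn 0.0382
```

View pics/c2.png

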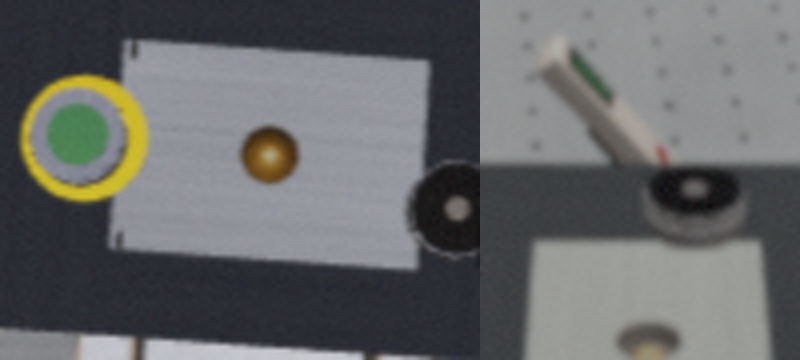

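The chamber now sits inside the yellow ring at crop (78,135), about 2 mm off centre. The opening shows at crop (269,155), which is about full-picture (322.2,233.7). Next I'll measure the opening and the wand.

Run:
```python
from h import *
z=np.load("top1.npz");p=z["p"];hsv=cv2.cvtColor(p,cv2.COLOR_RGB2HSV);H,S,V=[hsv[...,i].astype(int) for i in range(3)]
m=np.zeros((480,640),np.uint8);m[215:255,305:340]=((S>70)&(abs(H-20)<15))[215:255,305:340]
n,l,s,c=cv2.connectedComponentsWithStats(m);i=1+s[1:,4].argmax();print("opening",s[i],c[i],onplane("top",*c[i],.175).round(4),onplane("top",s[i][0]+(s[i][2]-1)/2,s[i][1]+(s[i][3]-1)/2,.18).round(4))
z=np.load("top0.npz");p,d=z["p"],z["d"];W=pts("top",d)
hsv=cv2.cvtColor(p,cv2.COLOR_RGB2HSV);H,S,V=[hsv[...,i].astype(int) for i in range(3)]
box=np.zeros((480,640),bool);box[205:275,430:485]=1
m=box&(d>0)&(W[...,2]>.07)&(W[...,2]<.3)
n,l,s,c=cv2.connectedComponentsWithStats(m.astype(np.uint8));i=1+s[1:,4].argmax();m=l==i
print("high blob",s[i])
for r in range(212,272,4):
    u=np.where(box[r]&(d[r]>0)&(W[r,:,2]>.03))[0]
    if len(u):
        uc=u[len(u)//2];print(r,u.min(),u.max(),W[r,uc].round(4),W[r,u.min()].round(3),W[r,u.max()].round(3),p[r,uc])
g=box&(abs(H-65)<25)&(S>80);print("disp",W[g].mean(0).round(4))
rd=box&((H<8)|(H>172))&(S>120);print("red",rd.sum(),W[rd].mean(0).round(4))
# upper-face fit: iterative
X=W[m&(V>0)];X=X[X[:,2]>.1]
n0=None
for k in range(20):
    c0=X.mean(0) if k==0 else Y.mean(0); Y=X if k==0 else Y
    n0=np.linalg.svd(Y-Y.mean(0))[2][2]; n0*=np.sign(n0[2]); r=(X-Y.mean(0))@n0; Y=X[abs(r)<.004]
print("normal",n0.round(3),"az",np.degrees(np.arctan2(-n0[1],-n0[0])),"tilt",np.degrees(np.arccos(n0[2])),len(Y),len(X),Y.mean(0).round(4))
print(np.linalg.svd(Y-Y.mean(0))[2][0].round(3))
```

```text
opening [316 227  13  14 140] [321.92857143 233.5       ] [ 0.5619 -0.0188  0.175 ] [ 0.5613 -0.0188  0.18  ]
high blob [440 214  31  50 751]
216 456 468 [ 0.5963 -0.3206  0.1655] [ 0.596 -0.307  0.168] [ 0.596 -0.334  0.164] [149 139 127]
220 454 470 [ 0.5868 -0.3181  0.1724] [ 0.589 -0.306  0.154] [ 0.586 -0.335  0.174] [166 161 156]
224 453 468 [ 0.5793 -0.3182  0.1637] [ 0.582 -0.305  0.147] [ 0.579 -0.334  0.163] [30 50 29]
228 451 467 [ 0.5716 -0.3157  0.1559] [ 0.574 -0.303  0.137] [ 0.572 -0.334  0.154] [23 59 28]
232 449 465 [ 0.5644 -0.3148  0.1429] [ 0.566 -0.301  0.127] [ 0.564 -0.332  0.146] [25 60 30]
236 449 463 [ 0.5563 -0.3141  0.1365] [ 0.557 -0.301  0.128] [ 0.556 -0.329  0.14 ] [78 73 67]
240 443 461 [ 0.5483 -0.3068  0.1294] [ 0.556 -0.307  0.053] [ 0.548 -0.328  0.127] [155 143 130]
244 442 460 [ 0.5401 -0.3064  0.1214] [ 0.547 -0.307  0.044] [ 0.54  -0.328  0.119] [156 145 132]
248 443 458 [ 0.5322 -0.3095  0.1092] [ 0.534 -0.297  0.087] [ 0.532 -0.327  0.104] [150 133 123]
252 440 456 [ 0.5243 -0.3064  0.0946] [ 0.527 -0.295  0.067] [ 0.524 -0.323  0.1  ] [155 143 129]
256 438 455 [ 0.5162 -0.3079  0.0794] [ 0.518 -0.294  0.053] [ 0.516 -0.329  0.071] [110 102  94]
260 437 455 [ 0.5073 -0.3068  0.0735] [ 0.509 -0.292  0.047] [ 0.507 -0.326  0.079] [ 9 10  9]
264 435 453 [ 0.4985 -0.3037  0.066 ] [ 0.5   -0.29   0.034] [ 0.498 -0.324  0.07 ] [4 2 6]
268 435 451 [ 0.4897 -0.3043  0.0536] [ 0.491 -0.29   0.036] [ 0.489 -0.323  0.055] [14 12 15]
disp [ 0.5536 -0.3104  0.1524]
red 21 [ 0.5216 -0.3086  0.089 ]
normal [-0.754  0.116  0.647] az -8.766766848983705 tilt 49.70118499300323 474 572 [ 0.5596 -0.3158  0.1393]
[-0.639  0.099 -0.763]
```

Emit:
move_arm:
  deltas:
    - {"dx": 0.02,"dy": 0.04,"dz": 0,"turn": 0.05}
    - {"dx": 0.04,"dy": 0.085,"dz": 0.01,"turn": 0.105}
    - {"dx": 0.06,"dy": 0.125,"dz": 0.04,"turn": 0.105}
    - {"dx": 0.0636,"dy": 0.1376,"dz": 0.06,"turn": 0.105}
    - {"dx": 0.0636,"dy": 0.1376,"dz": 0.06,"turn": 0.105}
    - {"dx": 0.0636,"dy": 0.1376,"dz": 0.06,"turn": 0.105}
    - {"dx": 0.0636,"dy": 0.1376,"dz": 0.06,"turn": 0.105}

```text
time: 7.25
tcp_pos: [0.5633, -0.3055, 0.253]
ee_rot: [-0.001, 0.998, -0.069, 0.002]
force: [-0.4, -0.1, 1.2]
grip_width: 0.0851
grasp_force: 0.0
```

Run:
```python
from h import *
delta([0.5579,-0.3159,.106],-8.8)
p,d=shot("side");np.savez("side2",p=p,d=d);q,_=shot("top");cv2.imwrite("pics/s3.png",np.hstack([cv2.resize(p[80:220,220:360],(390,390),interpolation=2),cv2.resize(q[190:290,400:500],(390,390),interpolation=2)])[...,::-1])
```

```text
t 7.25 tcp [ 0.5633 -0.3055  0.253 ] x az -7.96 width 0.0851 gf 0.0 F [-0.36 -0.09  1.16] j [ 0.45  0.58  0.02  1.42 -0.02  1.13 -1.23]
delta [-0.0043  0.0113  0.147 ] turn 0.0146
```

View pics/s3.png

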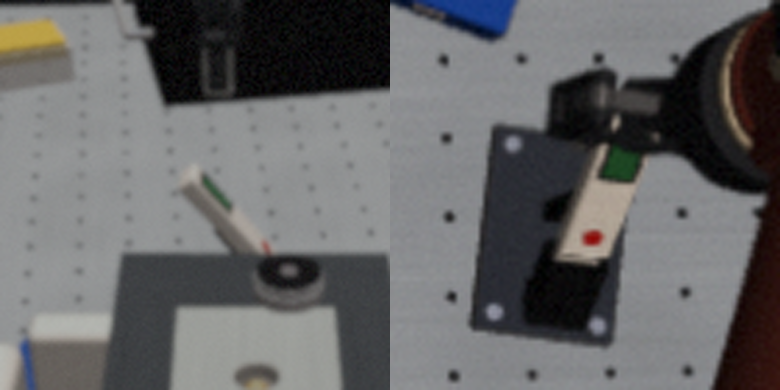

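The side crop shows the open gripper at (218,75) above the wand handle, which runs from (190,180) to (262,250). The top crop shows the fingers straddling the handle near (620,130). I'll settle and refine lower down.

Emit:
move_arm:
  deltas:
    - {"dx": 0,"dy": 0.003,"dz": 0.02,"turn": 0.01}
    - {"dx": 0,"dy": 0.003,"dz": 0.05,"turn": 0.01}
    - {"dx": 0,"dy": 0.003,"dz": 0.06,"turn": 0.01}
    - {"dx": 0,"dy": 0.003,"dz": 0.06,"turn": 0.01}
    - {"dx": 0,"dy": 0.003,"dz": 0.06,"turn": 0.01}

```text
time: 7.85
tcp_pos: [0.562, -0.3113, 0.1928]
ee_rot: [0.0, 0.997, -0.076, 0.001]
force: [0.4, -0.8, -0.3]
grip_width: 0.0854
grasp_force: 0.0
```

Run:
```python
from h import *
delta([0.5579,-0.3159,.106],-8.8)
```

```text
t 7.85 tcp [ 0.562  -0.3113  0.1928] x az -8.74 width 0.0854 gf 0.0 F [ 0.41 -0.81 -0.29] j [ 0.46  0.64  0.02  1.5  -0.02  1.   -1.24]
delta [-0.0036  0.0052  0.0868] turn 0.0011
```

Emit:
move_arm:
  deltas:
    - {"dx": -0.0035,"dy": 0.005,"dz": 0,"turn": 0}
    - {"dx": -0.0035,"dy": 0.005,"dz": 0.02,"turn": 0}
    - {"dx": -0.0035,"dy": 0.005,"dz": 0.045,"turn": 0}
    - {"dx": -0.0035,"dy": 0.005,"dz": 0.07,"turn": 0}
    - {"dx": -0.0035,"dy": 0.005,"dz": 0.082,"turn": 0}
    - {"dx": -0.0035,"dy": 0.005,"dz": 0.087,"turn": 0}
    - {"dx": -0.0035,"dy": 0.005,"dz": 0.087,"turn": 0}
    - {"dx": -0.0035,"dy": 0.005,"dz": 0.087,"turn": 0}

```text
time: 8.65
tcp_pos: [0.5578, -0.3164, 0.1058]
ee_rot: [0.001, 0.997, -0.077, 0.001]
force: [-0.0, 0.3, -1.2]
grip_width: 0.0854
grasp_force: 0.0
```

Run:
```python
from h import *
delta([0.5579,-0.3159,.106],-8.8)
```

```text
t 8.65 tcp [ 0.5578 -0.3164  0.1058] x az -8.78 width 0.0854 gf 0.0 F [-0.04  0.34 -1.23] j [ 0.47  0.73  0.02  1.59 -0.02  0.82 -1.23]
delta [ 0.0001 -0.0005 -0.0002] turn 0.0003
```

Now grip. Closing fully is fine, since the fingers stop on the handle.

Emit:
move_arm:
  deltas:
    - {"dx": 0,"dy": 0,"dz": 0,"turn": 0}
    - {"dx": 0,"dy": 0,"dz": 0,"turn": 0}
    - {"dx": 0,"dy": 0,"dz": 0,"turn": 0}
    - {"dx": 0,"dy": 0,"dz": 0,"turn": 0}
    - {"dx": 0,"dy": 0,"dz": 0,"turn": 0}
    - {"dx": 0,"dy": 0,"dz": 0,"turn": 0}
    - {"dx": 0,"dy": 0,"dz": 0,"turn": 0}
    - {"dx": 0,"dy": 0,"dz": 0,"turn": 0}
    - {"dx": 0,"dy": 0,"dz": 0,"turn": 0}
  fingers: 1

```text
time: 9.55
tcp_pos: [0.5569, -0.3159, 0.1048]
ee_rot: [0.0, 0.997, -0.077, 0.0]
force: [-1.0, 0.1, 6.3]
grip_width: 0.0291
grasp_force: 59.6
```

Emit:
move_arm:
  deltas:
    - {"dx": 0.0032,"dy": 0,"dz": -0.0038,"turn": 0}
    - {"dx": 0.0096,"dy": 0,"dz": -0.0115,"turn": 0}
    - {"dx": 0.0161,"dy": 0,"dz": -0.0192,"turn": 0}
    - {"dx": 0.0225,"dy": 0,"dz": -0.0268,"turn": 0}
    - {"dx": 0.0289,"dy": 0,"dz": -0.0345,"turn": 0}
    - {"dx": 0.0354,"dy": 0,"dz": -0.0421,"turn": 0}
    - {"dx": 0.0418,"dy": 0,"dz": -0.0498,"turn": 0}
    - {"dx": 0.0482,"dy": 0,"dz": -0.0575,"turn": 0}
    - {"dx": 0.0546,"dy": 0,"dz": -0.0651,"turn": 0}
    - {"dx": 0.0611,"dy": 0,"dz": -0.0728,"turn": 0}
    - {"dx": 0.068,"dy": 0,"dz": -0.09,"turn": 0}
    - {"dx": 0.07,"dy": 0,"dz": -0.11,"turn": 0}
    - {"dx": 0.07,"dy": 0,"dz": -0.12,"turn": 0}
    - {"dx": 0.07,"dy": 0,"dz": -0.12,"turn": 0}
    - {"dx": 0.07,"dy": 0,"dz": -0.12,"turn": 0}
    - {"dx": 0.07,"dy": 0,"dz": -0.12,"turn": 0}
    - {"dx": 0.07,"dy": 0,"dz": -0.12,"turn": 0}

```text
time: 11.25
tcp_pos: [0.6255, -0.3262, 0.2231]
ee_rot: [-0.0, 0.997, -0.077, -0.001]
force: [0.4, -0.1, -1.5]
grip_width: 0.029
grasp_force: 59.1
```

```bash
cat >> h.py <<'E'
def wand(box=(400,180,560,330),zmin=.14):
    "bright/any points near the TCP column in the side view, in the vertical plane of the wand"
    s=state();out={}
    q=s["ee_rot"];M=R.from_quat([q[1],q[2],q[3],q[0]]).as_matrix();ex=np.array([M[0,0],M[1,0],0]);ey=np.array([M[0,1],M[1,1],0])
    for n in("top","side"):
        p,d=shot(n);W=pts(n,d)-s["tcp_pos"];a,b,c=W@ex,W@ey,W[...,2]
        m=(d>0)&(abs(a)<.16)&(abs(b)<.03)&(c>-.1)&(c<.12)
        hsv=cv2.cvtColor(p,cv2.COLOR_RGB2HSV)
        out[n]=(p,d,m,a,b,c,hsv)
    return out
E
python3 - <<'E'
from h import *
delta([0.5579,-0.3159,.106],-8.8)
o=wand();ims=[]
for n in o:
    p,d,m,a,b,c,h=o[n]
    v,u=np.where(m);print(n,u.min(),u.max(),v.min(),v.max())
    ctr=(int(np.median(u)),int(np.median(v)));x=max(0,ctr[0]-65);y=max(0,ctr[1]-65)
    ims.append(cv2.resize(p[y:y+130,x:x+130],(390,390),interpolation=2));print("crop origin",x,y)
cv2.imwrite("pics/w1.png",np.hstack(ims)[...,::-1])
E
```

```text
t 11.25 tcp [ 0.6255 -0.3262  0.2231] x az -8.78 width 0.029 gf 59.07 F [ 0.45 -0.06 -1.53] j [ 0.43  0.72  0.03  1.24 -0.02  1.18 -1.26]
delta [-0.0682  0.0002  0.1172] turn 0.0003
top 452 486 170 237
crop origin 403 146
side 250 304 68 151
crop origin 211 48
```

View pics/w1.png

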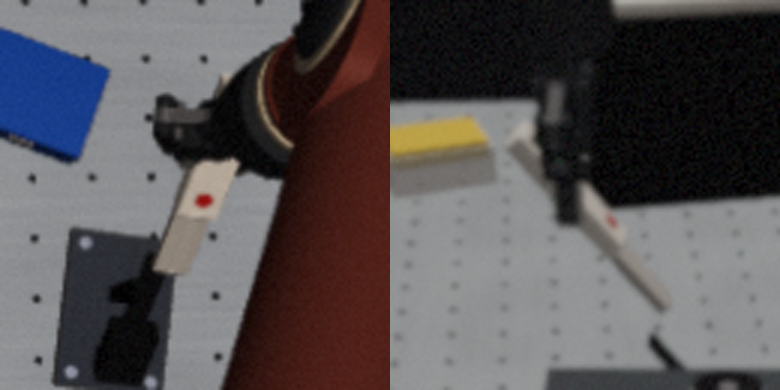

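The wand is out and still at about 50°, with the handle running from crop (515,135) to the paddle end at (665,300) in the side view. The top of the back rest shows at crop (655,340), which is side pixel (299,161). I'll locate that top edge and refine the wand's tilt.

Run:
```python
from h import *
s=state();tcp=s["tcp_pos"]
az=np.radians(-8.78);ex=np.array([np.cos(az),np.sin(az),0]);ey=np.array([-np.sin(az),np.cos(az),0])
def vplane(n,u,v,off):
    r=rays(n,u,v);T=np.array(camera_params(n)["extrinsics"]);D=T[:3,:3]@np.array([r[0],-r[1],-1]);o=T[:3,3]
    t=((tcp+off*ey-o)@ey)/(D@ey);return o+t*D
def sz(P): return (P-tcp)@ex*1000,(P[2]-tcp[2])*1000
p,d=shot("side");V=p.max(2).astype(int)
print(V[154:170,286:316])
W=pts("side",d)
m=(V<60);m2=np.zeros_like(m);m2[155:172,285:318]=m[155:172,285:318]
v,u=np.where(m2);i=np.argsort(v+0.0*u)[:4];print("top pix",list(zip(u[i],v[i])),"near",vplane("side",u[i].mean(),v[i].min()-.5,.009).round(4),"depth",W[v[i],u[i]].round(4))
# wand centreline: bright points around TCP plane, near edge b=+.013
a=(W-tcp)@ex;b=(W-tcp)@ey;c=(W-tcp)[...,2]
q=(d>0)&(abs(b)<.022)&(a<-.02)&(a>-.12)&(c>-.1)&(c<.06);print(q.sum())
X=np.stack([a[q],c[q]],1);vt=np.linalg.svd(X-X.mean(0))[2];print("wand slope",np.degrees(np.arctan2(vt[0,1],vt[0,0])),X.mean(0).round(4),X.min(0),X.max(0))
# depth points of rest from pictures with rest in view (top)
p,d=shot("top");W=pts("top",d);a=(W-tcp)@ex;b=(W-tcp)@ey;c=W[...,2]
q=(d>0)&(abs(b)<.015)&(a<-.03)&(a>-.12)&(c>.06)&(c<.135)&(p.max(2)<60)
print("rest pts",q.sum());P=np.stack([a[q]+tcp@ex,b[q],c[q]],1);print(P[np.argsort(-P[:,2])][:8].round(4), "tcp s",(tcp@ex).round(4))
```

```text
[[150 149 149 147 151 150 151 150 151 150 148 148 148 146 144 146 148 150
  150 151 149 150 148 149 150 148 149 147 147 146]
 [147 148 148 148 148 151 151 149 151 149 149 146 145 143 142 145 146 150
  150 148 150 148 148 150 149 150 149 149 146 143]
 [146 147 147 147 147 147 149 148 150 151 149 147 139 132 127 135 145 150
  150 152 149 148 147 148 149 151 147 150 147 140]
 [149 149 148 147 146 149 149 150 150 149 148 144 134 122 122 134 143 148
  150 150 150 148 148 149 148 148 151 149 149 144]
 [148 148 147 149 148 148 149 149 147 149 147 136 126 117 127 139 146 150
  149 150 150 149 150 149 150 149 150 149 147 148]
 [149 149 148 147 147 148 149 150 149 148 139 119 100 104 122 139 146 148
  150 151 148 149 148 150 149 149 151 151 149 148]
 [149 149 147 146 146 147 148 147 149 146 133  98  68  75 105 129 143 149
  150 149 151 150 150 148 147 150 150 150 149 148]
 [148 148 148 146 146 146 147 147 148 146 129  87  47  47  76 109 135 147
  150 151 151 149 149 149 149 150 149 150 150 148]
 [149 147 148 147 146 147 146 148 147 143 125  85  40  24  51  82 118 137
  147 150 153 150 150 151 
[... 807 characters left out ...]
2 141 142 140 143 141 139 132 116  86  51
   33  27  46  70 100 124 139 141 143 144 145 146]]
top pix [(np.int64(298), np.int64(161)), (np.int64(299), np.int64(161)), (np.int64(298), np.int64(162)), (np.int64(299), np.int64(162))] near [ 0.5685 -0.3084  0.1267] depth [[ 0.5692 -0.3187  0.1195]
 [ 0.5667 -0.3195  0.1189]
 [ 0.5695 -0.3142  0.1194]
 [ 0.567  -0.3164  0.118 ]]
311
wand slope -123.25572471677195 [-0.0422 -0.0315] [-0.07152215 -0.07201131] [-0.02012704  0.00701142]
rest pts 283
[[0.6098 0.0059 0.1234]
 [0.6095 0.0081 0.1232]
 [0.6078 0.0053 0.1221]
 [0.6075 0.0075 0.1219]
 [0.6127 0.0033 0.1213]
 [0.6122 0.0076 0.1203]
 [0.6076 0.009  0.1191]
 [0.6058 0.0063 0.1183]] tcp s 0.6682
```

Emit:
move_arm:
  deltas:
    - {"dx": -0.005,"dy": 0,"dz": 0.015,"turn": 0}
    - {"dx": -0.012,"dy": 0,"dz": 0.035,"turn": 0}
    - {"dx": -0.016,"dy": 0,"dz": 0.048,"turn": 0}
    - {"dx": -0.0169,"dy": 0,"dz": 0.0548,"turn": 0}
    - {"dx": -0.012,"dy": 0,"dz": 0.0588,"turn": 0}
    - {"dx": -0.0065,"dy": 0,"dz": 0.063,"turn": 0}
    - {"dx": -0.002,"dy": 0,"dz": 0.068,"turn": 0}
    - {"dx": 0.0023,"dy": 0,"dz": 0.0728,"turn": 0}
    - {"dx": 0.0058,"dy": 0,"dz": 0.0784,"turn": 0}
    - {"dx": 0.0092,"dy": 0,"dz": 0.0839,"turn": 0}
    - {"dx": 0.0117,"dy": 0,"dz": 0.09,"turn": 0}
    - {"dx": 0.0141,"dy": 0,"dz": 0.0962,"turn": 0}
    - {"dx": 0.0141,"dy": 0,"dz": 0.0962,"turn": 0}

```text
time: 12.75
tcp_pos: [0.6412, -0.3293, 0.13]
ee_rot: [0.001, 0.997, -0.076, 0.001]
force: [-1.8, -0.1, 4.4]
grip_width: 0.0293
grasp_force: 58.7
```

```bash
cat > look.py <<'E'
from h import *
import sys
delta([0.5579,-0.3159,.106],-8.8)
o=wand();ims=[]
for n in o:
    p,d,m,a,b,c,h=o[n];V=h[...,2];q=m&(V>90)&(abs(b)<.02)&(c>-.03)&(c<.1)
    for lo,hi in((-.12,-.05),(-.05,-.015),(-.12,-.015),(.02,.1)):
        k=q&(a>lo)&(a<hi)
        if k.sum()>20:
            f=np.polyfit(a[k],c[k],1);r=c[k]-np.polyval(f,a[k]);g=abs(r)<.004;f=np.polyfit(a[k][g],c[k][g],1)
            print(n,lo,hi,k.sum(),"slope",np.degrees(np.arctan(f[0])).round(1),"h@0 %.4f"%f[1],"a",a[k].min().round(4),a[k].max().round(4),"b",np.median(b[k]).round(4))
    v,u=np.where(m);x=max(0,int(np.median(u))-65);y=max(0,int(np.median(v))-65);print(n,x,y)
    ims.append(cv2.resize(p[y:y+130,x:x+130],(390,390),interpolation=2))
cv2.imwrite(sys.argv[1],np.hstack(ims)[...,::-1])
E
python3 look.py pics/w2.png
```

```text
t 12.75 tcp [ 0.6412 -0.3293  0.13  ] x az -8.75 width 0.0293 gf 58.72 F [-1.83 -0.06  4.4 ] j [ 0.43  0.82  0.03  1.3  -0.02  1.02 -1.26]
delta [-0.0844 -0.0006  0.0238] turn 0.0008
top -0.12 -0.05 368 slope 18.1 h@0 0.0269 a -0.1137 -0.0501 b -0.0007
top -0.05 -0.015 253 slope 19.4 h@0 0.0332 a -0.0498 -0.0156 b -0.0016
top -0.12 -0.015 621 slope 22.2 h@0 0.0345 a -0.1137 -0.0156 b -0.0012
top 0.02 0.1 41 slope 18.0 h@0 0.0263 a 0.0319 0.0526 b -0.0128
top 389 168
side -0.12 -0.05 255 slope 18.3 h@0 0.0254 a -0.1119 -0.0501 b -0.0068
side -0.05 -0.015 190 slope 23.4 h@0 0.0342 a -0.0496 -0.0155 b -0.011
side -0.12 -0.015 445 slope 22.7 h@0 0.0329 a -0.1119 -0.0155 b -0.0089
side 0.02 0.1 164 slope 14.8 h@0 0.0274 a 0.0203 0.0537 b -0.0114
side 208 85
```

View pics/w2.png

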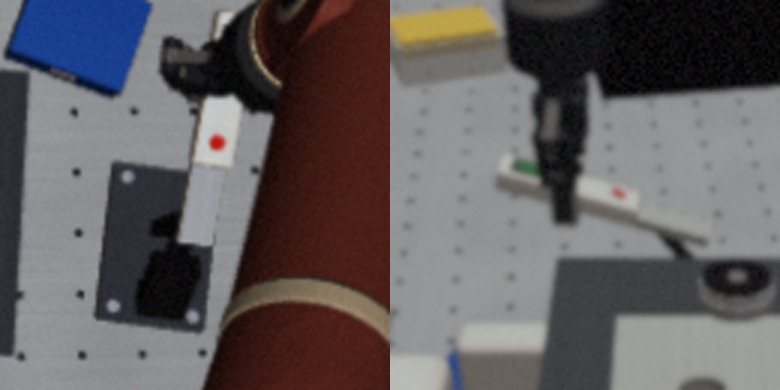

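The pivot is working. The wand, from (500,170) to (705,240) in the side crop, now slopes about 18° on the rest. I'll continue.

Emit:
move_arm:
  deltas:
    - {"dx": 0.0015,"dy": 0,"dz": 0.006,"turn": 0}
    - {"dx": 0.0025,"dy": 0,"dz": 0.012,"turn": 0}
    - {"dx": 0.003,"dy": 0,"dz": 0.017,"turn": 0}
    - {"dx": 0.003,"dy": 0,"dz": 0.021,"turn": 0}
    - {"dx": 0.003,"dy": 0,"dz": 0.021,"turn": 0}
    - {"dx": 0.003,"dy": 0,"dz": 0.021,"turn": 0}

```text
time: 13.45
tcp_pos: [0.6465, -0.3301, 0.1101]
ee_rot: [0.001, 0.997, -0.076, 0.004]
force: [2.3, -1.2, 5.9]
grip_width: 0.0291
grasp_force: 59.6
```

```bash
python3 look.py pics/w3.png
```

```text
t 13.45 tcp [ 0.6465 -0.3301  0.1101] x az -8.74 width 0.0291 gf 59.57 F [ 2.34 -1.24  5.87] j [ 0.43  0.85  0.03  1.31 -0.02  0.98 -1.26]
delta [-0.0897 -0.0006  0.0033] turn 0.0011
top -0.12 -0.05 380 slope 4.0 h@0 0.0277 a -0.1184 -0.0501 b -0.0008
top -0.05 -0.015 239 slope 2.9 h@0 0.0321 a -0.05 -0.0153 b -0.0022
top -0.12 -0.015 619 slope 7.9 h@0 0.0342 a -0.1184 -0.0153 b -0.0011
top 0.02 0.1 45 slope 2.8 h@0 0.0273 a 0.0317 0.0545 b -0.0114
top 386 171
side -0.12 -0.05 283 slope 4.8 h@0 0.0270 a -0.117 -0.0505 b -0.0062
side -0.05 -0.015 190 slope 11.0 h@0 0.0353 a -0.0492 -0.0152 b -0.0107
side -0.12 -0.015 473 slope 9.9 h@0 0.0345 a -0.117 -0.0152 b -0.0084
side 0.02 0.1 158 slope 6.3 h@0 0.0245 a 0.0202 0.0534 b -0.0115
side 206 91
```

Emit:
move_arm:
  deltas:
    - {"dx": 0.0,"dy": 0,"dz": 0.0025,"turn": 0}
    - {"dx": 0,"dy": 0,"dz": 0.005,"turn": 0}
    - {"dx": 0,"dy": 0,"dz": 0.005,"turn": 0}
    - {"dx": 0,"dy": 0,"dz": 0.005,"turn": 0}
    - {"dx": 0,"dy": 0,"dz": -0.01,"turn": 0}
    - {"dx": 0,"dy": 0,"dz": -0.04,"turn": 0}
    - {"dx": 0,"dy": 0,"dz": -0.08,"turn": 0}
    - {"dx": 0,"dy": 0,"dz": -0.12,"turn": 0}
    - {"dx": 0,"dy": 0,"dz": -0.15,"turn": 0}
    - {"dx": 0,"dy": 0,"dz": -0.16,"turn": 0}
    - {"dx": 0,"dy": 0,"dz": -0.16,"turn": 0}
    - {"dx": 0,"dy": 0,"dz": -0.16,"turn": 0}

```text
time: 14.75
tcp_pos: [0.6421, -0.3285, 0.2649]
ee_rot: [-0.001, 0.997, -0.076, -0.002]
force: [-0.2, 0.4, -1.7]
grip_width: 0.0294
grasp_force: 59.2
```

```bash
python3 look.py pics/w4.png
```

```text
t 14.75 tcp [ 0.6421 -0.3285  0.2649] x az -8.77 width 0.0294 gf 59.2 F [-0.2   0.44 -1.69] j [ 0.43  0.72  0.03  1.12 -0.02  1.31 -1.27]
delta [-0.0846  0.0006  0.1592] turn 0.0005
top -0.12 -0.05 532 slope 1.1 h@0 0.0279 a -0.1181 -0.0501 b -0.0007
top -0.05 -0.015 291 slope -2.0 h@0 0.0306 a -0.0498 -0.0151 b -0.0019
top -0.12 -0.015 823 slope 4.4 h@0 0.0336 a -0.1181 -0.0151 b -0.0011
top 0.02 0.1 53 slope 2.6 h@0 0.0264 a 0.0348 0.0533 b -0.0113
top 415 140
side -0.12 -0.05 207 slope -0.7 h@0 0.0238 a -0.1168 -0.0505 b -0.0047
side -0.05 -0.015 181 slope -6.8 h@0 0.0232 a -0.05 -0.0152 b -0.0123
side -0.12 -0.015 388 slope 1.4 h@0 0.0271 a -0.1168 -0.0152 b -0.0098
side 0.02 0.1 205 slope -1.2 h@0 0.0250 a 0.0202 0.0553 b -0.0129
side 202 27
```

View pics/w4.png

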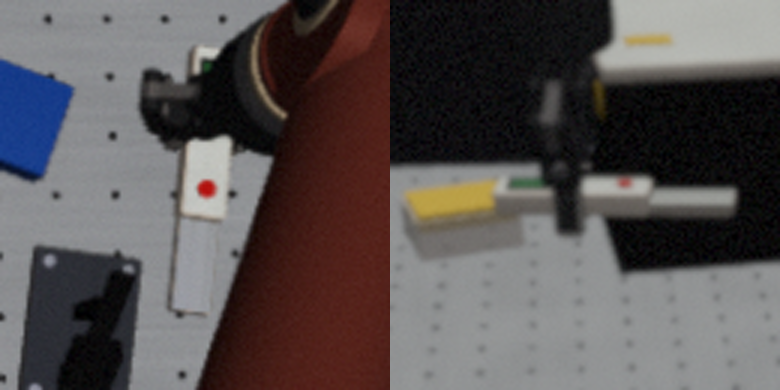

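The wand is level within about 1–2°, from (497,185) to (737,200) in the side crop, with the display up and clear of everything. Next I'll carry it over the stage with the handle pointing diagonally at an azimuth of −45°.

Emit:
move_arm:
  deltas:
    - {"dx": -0.002,"dy": -0.01,"dz": 0,"turn": 0.03}
    - {"dx": -0.006,"dy": -0.03,"dz": 0,"turn": 0.08}
    - {"dx": -0.011,"dy": -0.055,"dz": 0,"turn": 0.15}
    - {"dx": -0.016,"dy": -0.08,"dz": 0,"turn": 0.22}
    - {"dx": -0.021,"dy": -0.105,"dz": 0,"turn": 0.29}
    - {"dx": -0.026,"dy": -0.13,"dz": 0,"turn": 0.36}
    - {"dx": -0.031,"dy": -0.155,"dz": 0,"turn": 0.43}
    - {"dx": -0.036,"dy": -0.18,"dz": 0,"turn": 0.5}
    - {"dx": -0.041,"dy": -0.205,"dz": 0,"turn": 0.57}
    - {"dx": -0.044,"dy": -0.222,"dz": 0,"turn": 0.61}
    - {"dx": -0.0459,"dy": -0.231,"dz": 0,"turn": 0.632}
    - {"dx": -0.0459,"dy": -0.2343,"dz": 0,"turn": 0.632}
    - {"dx": -0.0459,"dy": -0.2343,"dz": 0,"turn": 0.632}
    - {"dx": -0.0459,"dy": -0.2343,"dz": 0,"turn": 0.632}

```text
time: 16.25
tcp_pos: [0.633, -0.0917, 0.2665]
ee_rot: [0.001, 0.924, -0.383, -0.0]
force: [-0.1, 0.1, -0.4]
grip_width: 0.0296
grasp_force: 59.2
```

```bash
python3 look.py pics/w5.png; python3 -c "
from h import *
delta([.6326,-.0899,.19],-45)"
```

```text
t 16.25 tcp [ 0.633  -0.0917  0.2665] x az -45.05 width 0.0296 gf 59.2 F [-0.11  0.09 -0.38] j [ 0.    0.58  0.19  1.41 -0.11  1.17 -2.15]
delta [0.1056 0.2113 0.1607] turn -0.6327
top -0.12 -0.05 451 slope -0.3 h@0 0.0255 a -0.1173 -0.0502 b -0.0005
top -0.05 -0.015 23 slope -6.1 h@0 0.0273 a -0.0493 -0.0365 b -0.0102
top -0.12 -0.015 474 slope 1.5 h@0 0.0286 a -0.1173 -0.0365 b -0.0009
top 257 168
side -0.12 -0.05 473 slope 2.2 h@0 0.0283 a -0.1177 -0.0503 b -0.0028
side -0.05 -0.015 266 slope -1.5 h@0 0.0298 a -0.0498 -0.0151 b -0.0114
side -0.12 -0.015 739 slope 4.3 h@0 0.0318 a -0.1177 -0.0151 b -0.0052
side 0.02 0.1 33 slope 11.3 h@0 0.0094 a 0.0256 0.0551 b -0.0136
side 216 96
t 16.35 tcp [ 0.6331 -0.0918  0.2668] x az -45.08 width 0.0293 gf 59.2 F [-0.71 -0.64 -0.15] j [ 0.    0.58  0.19  1.41 -0.11  1.17 -2.15]
delta [-0.0018 -0.0011  0.0768] turn -0.0014
```

View pics/w5.png

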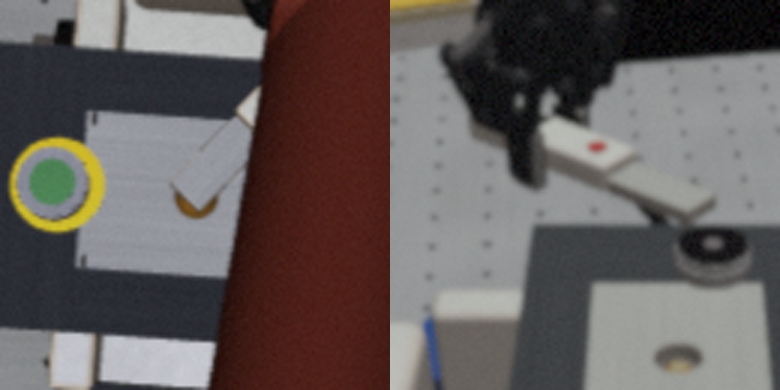

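The paddle is over the opening at crop (195,205), with the chamber still on its mark and the spare clear. I'll descend slowly.

Emit:
move_arm:
  deltas:
    - {"dx": -0.0013,"dy": -0.001,"dz": 0.008,"turn": 0}
    - {"dx": -0.0013,"dy": -0.001,"dz": 0.02,"turn": 0}
    - {"dx": -0.0013,"dy": -0.001,"dz": 0.033,"turn": 0}
    - {"dx": -0.0013,"dy": -0.001,"dz": 0.046,"turn": 0}
    - {"dx": -0.0013,"dy": -0.001,"dz": 0.058,"turn": 0}
    - {"dx": -0.0013,"dy": -0.001,"dz": 0.067,"turn": 0}
    - {"dx": -0.0013,"dy": -0.001,"dz": 0.073,"turn": 0}
    - {"dx": -0.0013,"dy": -0.001,"dz": 0.077,"turn": 0}
    - {"dx": -0.0013,"dy": -0.001,"dz": 0.077,"turn": 0}
    - {"dx": -0.0013,"dy": -0.001,"dz": 0.077,"turn": 0}
    - {"dx": -0.0013,"dy": -0.001,"dz": 0.077,"turn": 0}

```text
time: 17.45
tcp_pos: [0.6335, -0.089, 0.1908]
ee_rot: [-0.0, 0.924, -0.383, 0.001]
force: [0.5, -0.5, -1.6]
grip_width: 0.029
grasp_force: 59.2
```

```bash
python3 look.py pics/w6.png
python3 - <<'E'
from h import *
delta([.6326,-.0899,.19],-45)
p,d=shot("top");W=pts("top",d);hsv=cv2.cvtColor(p,cv2.COLOR_RGB2HSV);H,S=hsv[...,0].astype(int),hsv[...,1]
m=np.zeros((480,640),np.uint8);m[200:260,250:300]=((abs(H-65)<25)&(S>80))[200:260,250:300]
n,l,s,c=cv2.connectedComponentsWithStats(m);i=1+s[1:,4].argmax();print("chamber",onplane("top",*c[i],.2).round(4))
st=state()["tcp_pos"];e=np.array([.7071,-.7071]);f=np.array([-.7071,-.7071])  # tool x,y
ab=(W[...,:2]-st[:2]);a=ab@e;b=ab@f
k=(d>0)&(W[...,2]>.205)&(W[...,2]<.23)&(a<-.05)&(a>-.13)&(abs(b)<.03)
print("paddle z",np.median(W[k][:,2]).round(4),"a min",np.sort(a[k])[:5].round(4),"b",np.percentile(b[k],[2,98]).round(4))
sen=st[:2]+e*(a[k].min()+.016)+f*np.mean(np.percentile(b[k],[2,98]));print("sensor",sen.round(4),"err to opening",(sen-[.5615,-.0188]).round(4))
E
```

```text
t 17.45 tcp [ 0.6335 -0.089   0.1908] x az -44.99 width 0.029 gf 59.2 F [ 0.53 -0.49 -1.57] j [ 0.    0.64  0.18  1.51 -0.12  1.   -2.14]
delta [0.1068 0.214  0.0847] turn -0.6315
top -0.12 -0.05 538 slope 6.5 h@0 0.0287 a -0.1194 -0.051 b -0.0014
top -0.12 -0.015 556 slope 6.8 h@0 0.0289 a -0.1194 -0.0354 b -0.0023
top 254 170
t 17.55 tcp [ 0.6334 -0.0889  0.1907] x az -44.99 width 0.0288 gf 59.2 F [-0.22 -0.02 -0.89] j [ 0.    0.64  0.18  1.51 -0.13  1.   -2.14]
delta [0.0001 0.0013 0.0007] turn 0.0002
chamber [0.5715 0.0802 0.2   ]
paddle z 0.2164 a min [-0.1173 -0.1172 -0.1172 -0.1172 -0.1171] b [-0.0113  0.014 ]
sensor [ 0.5608 -0.0183] err to opening [-0.0007  0.0005]Traceback (most recent call last):
  File "look.py", line 10, in <module>
    f=np.polyfit(a[k],c[k],1);r=c[k]-np.polyval(f,a[k]);g=abs(r)<.004;f=np.polyfit(a[k][g],c[k][g],1)
                                                                        ~~~~~~~~~~^^^^^^^^^^^^^^^^^^^
    raise TypeError("expected non-empty vector for x")
TypeError: expected non-empty vector for x
```

Emit:
move_arm:
  deltas:
    - {"dx": 0,"dy": 0.001,"dz": 0.002,"turn": 0}
    - {"dx": 0,"dy": 0.001,"dz": 0.004,"turn": 0}
    - {"dx": 0,"dy": 0.001,"dz": 0.006,"turn": 0}
    - {"dx": 0,"dy": 0.001,"dz": 0.006,"turn": 0}
    - {"dx": 0,"dy": 0.001,"dz": 0.006,"turn": 0}
    - {"dx": 0,"dy": 0.001,"dz": 0.006,"turn": 0}
    - {"dx": 0,"dy": 0.001,"dz": 0.006,"turn": 0}
    - {"dx": 0,"dy": 0.001,"dz": 0.006,"turn": 0}

```text
time: 18.4
tcp_pos: [0.6325, -0.0896, 0.1842]
ee_rot: [-0.0, 0.924, -0.383, 0.0]
force: [-1.1, 0.7, -0.5]
grip_width: 0.0293
grasp_force: 59.2
```

Run:
```python
from h import *
delta([.6326,-.0899,.185],-45)
st=state()["tcp_pos"];e=np.array([.7071,-.7071]);f=np.array([-.7071,-.7071])
for n in("top","side"):
    p,d=shot(n);W=pts(n,d);ab=(W[...,:2]-st[:2]);a=ab@e;b=ab@f
    k=(d>0)&(W[...,2]>.2)&(W[...,2]<.225)&(a<-.055)&(a>-.13)&(abs(b)<.012)
    g=np.polyfit(a[k],W[k][:,2],1);print(n,k.sum(),"z",np.median(W[k][:,2]).round(4),"slope",np.degrees(np.arctan(g[0])).round(1),"amin",a[k].min().round(4),"roll",np.degrees(np.polyfit(b[k],W[k][:,2],1)[0]).round(1))
    if n=="side":cv2.imwrite("pics/fin.png",cv2.resize(p[90:260,190:400],None,fx=3,fy=3)[...,::-1])
```

```text
t 18.4 tcp [ 0.6325 -0.0896  0.1842] x az -44.99 width 0.0293 gf 59.2 F [-1.06  0.71 -0.51] j [ 0.    0.65  0.18  1.52 -0.13  0.98 -2.14]
delta [ 0.0003  0.0001 -0.0008] turn 0.0002
top 326 z 0.21 slope -1.0 amin -0.117 roll 0.7
side 327 z 0.2085 slope 1.7 amin -0.1177 roll 2.7
```

View pics/fin.png

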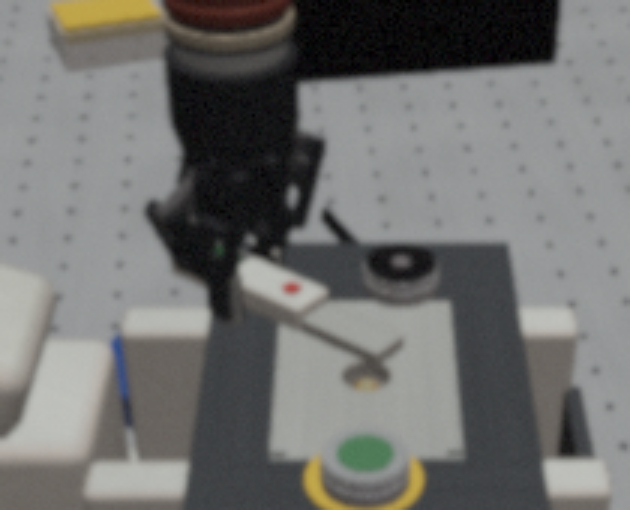

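The picture shows the level paddle over the opening at (368,370). The chamber is on the yellow mark at (365,465) and the spare is untouched at (400,268). The sensor is about 19 mm above the stage, so I'm handing in.

```bash
python3 -c "
from rig import *
print(close_job())"
```

```text
the job is handed in; nothing more can be done
None
```

The job is handed in; no verdict came back. The chamber stands on the yellow mark, about 2 mm off centre, and the wand is held level within about 3°, its sensor within about 2 mm of the opening's centre and 19 mm above the stage.

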